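Click the tray tally round to its pointer

ROBOT

A 6-joint arm with a two-finger parallel gripper is mounted at the origin on a cart in front of the work surface, level with it; the furniture and walls round the work are solid. World frame = base frame: x ahead of the robot, y to its left, z up, the work surface at z = 0. Lengths are in mm, angles in rad, forces in N, time in s.
With the tool pointing down it reaches from about 275 to 1000 mm from the base axis. Payload 8.4 kg.
Tool frame: the origin (TCP) lies on the centre line of the jaws, within the pads' length; the fingertips stand 17 mm ahead of it and the grasp point (between the pads) lies 2 mm behind it (r.tcp_to_tips is the z of the fingertips in the tool frame, in mm); z points along the fingers, y is the direction in which the jaws open and shut (so a half turn about z gives the same grasp; the last joint's range is limited). The gripper opens to 85 mm and grips with 20 to 120 N. Pads are 22 mm wide; open, the fingers measure 114 mm over their backs; the gripper's body (76 mm by 85 mm) begins 54 mm behind the grasp point. The pads swing forward as they close: fully open they stand 13 mm farther back than shut.
Start: joints at [1.237, 0.353, 1.633, -0, 1.155, -0.002], TCP at [203.589, 590.914, 248.281] pointing down, gripper open.
Joint ranges: [-2.63, 2.63], [-0.92, 2.1], [0.06, 2.66], [-1.3, 4.44], [0, 2.69], [-3.02, 3.02]. Speed limits (rad/s): [2.22, 2.22, 2.79, 3.14, 3.14, 3.14].

INTERFACE

Orientations are given as [roll, pitch, yaw] about the fixed x, y, z axes, in that order (R = Rz(yaw) Ry(pitch) Rx(roll)).
In Python, from rig import r, cams, job gives the robot as it stands.
- The arm moves only by the tool drive_tool, never from a script. Its argument "deltas" is a list of rows, each a list of 4 numbers: the shift along the tool's x, y, z in cm, then the turn about the tool's z in rad. In form: [[x, y, z, roll], ...]. A call has 1 to 12 rows; each row shifts and turns the commanded pose from where the row before left it, along the tool's axes as they then stand; what a row does not reach is not made up. A row lasts 1/12 s, in which the tool goes at most 41.7 mm and 7.16 degrees, less where a joint would pass 70% of its speed; a pose out of reach is approached as far as the arm can. A call with a gripper value outside its range is refused whole. "jaw" is the closure, from 0 (fully open) to 1 (shut), set as the call begins (left out, the last holds). The fingers move at their own pace and stop on an object; "force" is the grip in N (left out, the last holds). Time passes only in rows, so rows that do not move let the fingers close. It gives the time, the measured TCP pose, the force and the opening at its end, in the units of the state.
- r.sense(): the state, without advancing time (a new reading comes with each control period).
- cams.grab_frame(name): name is "side" or "top"; returns (picture, depth): 420x560x3 uint8, red, green, blue; 420x560 float32, mm along the optical axis (not along the pixel's ray), 0 where there is no reading.
- cams.camera_params(name): a dict with "fx", "fy", "cx", "cy" (pixels), "R" (3x3) and "t" (3): a world point X has camera coordinates R X + t. Camera axes: x right, y down, z forward; pixel columns grow to the right and rows downward; lengths in mm; the calibration is good to about 2 mm. A picture is of the moment at which its call begins. camera_params takes no time and is no camera call.
- job.sign_off(): hands the job in, once; it reports no verdict.
The state is a dict: "clock": time; "qpos": joint angles; "qvel": joint speeds; "joint_efforts": joint torques, N m; "eef_pos": TCP position; "tcp_rot": TCP orientation; "contact_force": force on the tool from outside, world axes, zero at the start; "wrist_torque": the same for the moment, N m; "opening": opening from 0.0 (shut) to 1.0 (fully open).
Only numpy, scipy, OpenCV 4.12 (cv2) and the standard library are available. Lean on these libraries where they do the work, as an engineer would, in place of code of your own. Each camera call takes 0.05 s, during which the arm holds its last target. There are 200 camera calls.

TASK

The last tray of the batch has gone out, so return the tray tally to its start mark: with a fingertip, flick the eight-armed wooden wheel gently clockwise (seen from above), click by click, until the arm with the upright stud has clicked into place at the pointer, and do not run past it. Leave the tally standing where it is and the things around it undisturbed; nothing is to be gripped or lifted.

Things in the scene. Friction and masses are not known exactly. Their poses are not given: they have to be found in the camera images.
- tally_base: the tally: loose, 0.9 kg, slides on the counter if pushed sideways with over about 4 N. Round grey base 104 mm across, 24 mm high, under a flat wooden wheel. Origin: centre of the underside, on the wheel's upright axle; z up; x points to the pointer. A low bar (20 mm wide, 15 mm high) runs out along +x to the pointer post
- wheel_centre (a point): wheel's centre on the axle, 37 mm above the counter. Disc of 40 mm radius with eight straight arms, one every 45 degrees, 10 mm wide, ending 65 mm from the axle (about 36 mm free between neighbours at 60 mm). Disc and arms lie 30 to 44 mm above the counter, 6 mm over the base; beyond 52 mm from the axle nothing is under the arms but the counter and the pointer's bar
- stud (a point): top centre of the upright round steel stud, 16 mm across, that stands on one arm only, 56 mm from the axle; its top is 72 mm above the counter
- pointer_tip (a point): inner end of the pointer's nib, 70 mm from the axle, 52 mm above the counter. The fixed post that bears it stands 80 to 90 mm from the axle, 14 mm wide, up to 55 mm above the counter. The wheel is at its start mark when the stud stands between this point and the axle
- tally_wheel (a joint): wheel angle (rad), growing clockwise seen from above; 0 when the studded arm points at the pointer. A sprung detent clicks every 45 degrees (0.785 rad): let go, the wheel draws itself into the nearest click and does not coast on. Takes about 1.5 N at the arm ends. Starts one to four clicks before the pointer (about -0.785, -1.571, -2.356 or -3.142)
- ring_cutter: bystander: plain round tin cookie cutter, 57 mm across, 30 mm high; loose; origin at the centre of its underside
- flower_cutter: bystander: fluted flower-shaped tin cookie cutter, 66 x 74 mm, 30 mm high; loose; origin at the centre of its underside
- timer: bystander: round wind-up kitchen timer, 63 mm across, 52 mm high; loose; origin at the centre of its underside
- bell: bystander: domed counter bell on a dark foot, 82 mm across, 58 mm high; loose; origin at the centre of its underside
- jar_a: bystander: preserve jar with twist-off lid, 57 mm across, 77 mm high; loose; origin at the centre of its underside
- jar_b: bystander: preserve jar with twist-off lid, 53 mm across, 71 mm high; loose; origin at the centre of its underside

How it is judged:
By the outcome, as a careful person would: the job done as asked, in the order asked, and still so for the second after the job is handed in, with the robot touching nothing.
It also fails if it takes over 72 s, if anything falls off the work surface, if the arm or the gripper's body presses on something with over 40 N, if the wrist force passes 120 N, or if a joint passes its speed limit or range.

## Working session

There is one attempt and no reset: what is moved stays moved. The work goes in short steps, Python scripts to look and compute and a tool call to move; the robot and the scene stay as the last step left them, time stands still between calls to the robot, and variables do not carry over. Pictures are saved under pics/ and viewed, about 8 in all and at most 12, crops included, and the job is handed in when it is done.

Besides the shell and the picture viewer there is one more tool, called after "Call:" as name(argument=value, ...), one argument or row to a line, values as JSON. drive_tool: Moves the arm, as the interface text tells. Its arguments: {"type":"object","properties":{"deltas":{"type":"array"},"jaw":{"type":"number"},"force":{"type":"number"}},"required":["deltas"]}

```bash
mkdir -p pics; cat > h.py <<'E'
import numpy as np, cv2
from rig import r, cams, job
def grab(n, f):
    p,d=cams.grab_frame(n); cv2.imwrite('pics/'+f,cv2.cvtColor(p,cv2.COLOR_RGB2BGR)); np.save('pics/'+f+'.npy',d); return p,d
def world(n,u,v,z=None,d=None):
    c=cams.camera_params(n); R=np.array(c['R']);t=np.array(c['t'])
    ray=np.array([(u-c['cx'])/c['fx'],(v-c['cy'])/c['fy'],1.]); o=-R.T@t; w=R.T@ray
    return o+w*(d if d is not None else (z-o[2])/w[2])
def proj(n,X):
    c=cams.camera_params(n); p=np.array(c['R'])@np.array(X)+np.array(c['t'])
    return c['fx']*p[0]/p[2]+c['cx'],c['fy']*p[1]/p[2]+c['cy']
E
python3 - <<'E'
from h import *
for n in('top','side'): grab(n,n+'1.png'); c=cams.camera_params(n); print(n,c['fx'],-np.array(c['R']).T@np.array(c['t']))
s=r.sense(); print(s['eef_pos'],s['tcp_rot'],s['opening'],r.tcp_to_tips,s['clock'])
E
```

```text
top 502.88862732914924 [ 359.44081236   40.7488144  1281.88797351]
side 402.9928764429267 [1200.21738076 -455.05715375  681.84082429]
[203.45165519 590.5357144  247.63931057] [-3.14033860e+00 -2.80134736e-05  2.80977630e+00] 1.001170087599347 17.0 0.1
```

View pics/top1.png

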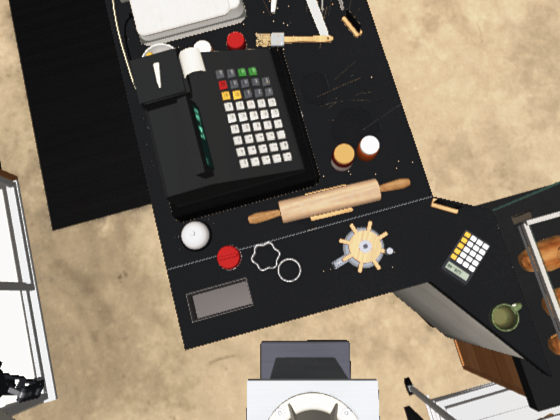

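View pics/side1.png

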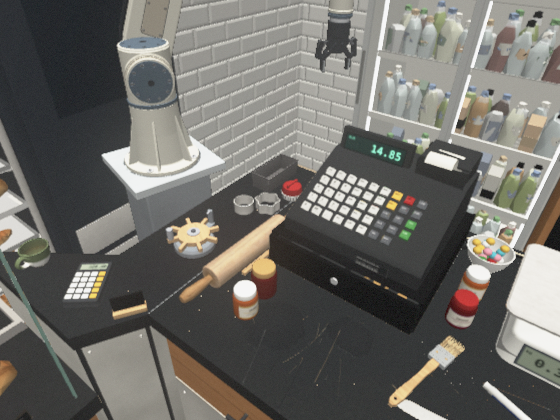

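```bash
python3 - <<'E'
from h import *
a=cv2.imread('pics/top1.png')[195:295,310:420]; b=cv2.imread('pics/side1.png')[195:270,150:240]
a=cv2.resize(a,(440,400),interpolation=cv2.INTER_CUBIC); b=cv2.resize(b,(360,300),interpolation=cv2.INTER_CUBIC)
o=np.zeros((400,800,3),np.uint8); o[:,:440]=a; o[:300,440:]=b; cv2.imwrite('pics/c1.png',o)
for p in[(366,246,44),(389,251,72),(340,263,55),(330,200,40)]: print(p,world('top',*p[:2],z=p[2]))
E
```

```text
(366, 246, 44) [ 472.03103189 -137.21975018   44.        ]
(389, 251, 72) [ 457.12363963 -187.53664963   72.        ]
(340, 263, 55) [430.38418632 -71.51314271  55.        ]
(330, 200, 40) [588.34190221 -52.01946862  40.        ]
```

View pics/c1.png

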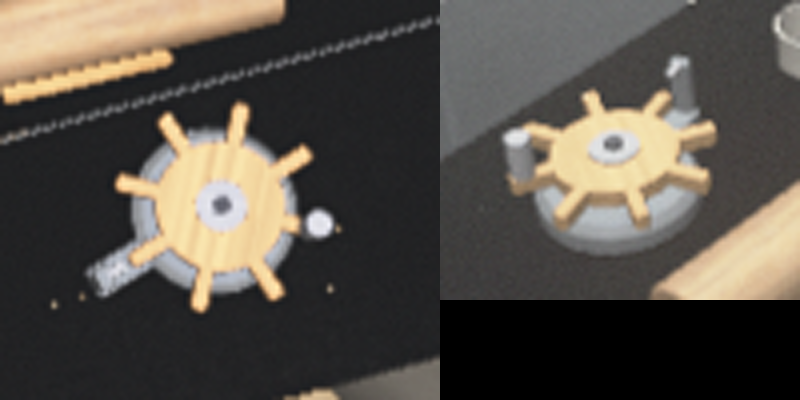

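```bash
python3 - <<'E'
from h import *
C=world('top',310+221.5/4,195+207/4,z=44); S=world('top',310+319/4,195+223/4,z=72); P=world('top',310+108/4,195+272/4,z=55)
S2=world('side',150+76/4,195+136/4,z=72); C2=world('side',150+173/4,195+146/4,z=44)
for n,X in zip('C S P S2 C2'.split(),(C,S,P,S2,C2)): print(n,X.round(1),np.hypot(*(X-C)[:2]).round(1),np.degrees(np.arctan2(*(X-C)[1::-1])).round(1))
d=np.load('pics/top1.png.npy'); print(world('top',390,251,d=d[251,390]),world('top',366,244,d=d[244,366]))
th=np.arctan2(*(S-C)[1::-1]); t=np.array([np.sin(th),-np.cos(th)]); rad=np.array([np.cos(th),np.sin(th)])
T=C[:2]+54*rad-45*t   # start pose, 45 behind stud
s=r.sense(); p=s['eef_pos']; yaw=s['tcp_rot'][2]; d=T-p[:2]
x=np.array([np.cos(yaw),np.sin(yaw)]); y=np.array([np.sin(yaw),-np.cos(yaw)])
print('target',T,'tool shift',d@x,d@y,'yaw want',np.arctan2(t[1],t[0]),yaw)
E
```

```text
C [ 470.2 -135.6   44. ] 0.0 0.0
S [ 457.7 -189.3   72. ] 55.2 -103.1
P [430.4 -64.3  55. ] 81.7 119.1
S2 [ 459.7 -188.4   72. ] 53.8 -101.2
C2 [ 470.6 -132.9   44. ] 2.8 82.7
[ 456.95925261 -189.5678219    73.82212241] [ 475.94558398 -135.88863258   54.46639859]
target [ 501.79818855 -198.41905079] tool shift -539.0829549363817 -648.7294067553826 yaw want 2.9130290013669264 2.809776300994595
```

Call:
drive_tool(
  deltas=[
    [-2.2,-2.7,0,0],
    [-2.2,-2.7,0,0],
    [-2.2,-2.7,0,0],
    [-2.2,-2.7,0,0],
    [-2.2,-2.7,0,0],
    [-2.2,-2.7,0,0],
    [-2.2,-2.7,0,0],
    [-2.2,-2.7,0,0],
    [-2.2,-2.7,0,0],
    [-2.2,-2.7,0,0],
    [-2.2,-2.7,0,0],
    [-2.2,-2.7,0,0],
  ],
  jaw=1,
  force=20,
)

```text
clock: 1.1
eef_pos: [347.6, 196.9, 248.2]
tcp_rot: [-3.142, 0.0, 2.81]
contact_force: [0.2, 0.5, 0.3]
opening: -0.002
```

Call:
drive_tool(
  deltas=[
    [-2.2,-2.7,0,0],
    [-2.2,-2.7,0,0],
    [-2.2,-2.7,0,0],
    [-2.2,-2.7,0,0],
    [-2.2,-2.7,0,0],
    [-2.2,-2.7,0,0],
    [-2.2,-2.7,0,0],
    [-2.2,-2.7,0,0],
    [-2.2,-2.7,0,0],
    [-2.2,-2.7,0,0],
    [-2.2,-2.7,0,0],
    [-2.2,-2.7,0,0],
  ],
)

```text
clock: 2.1
eef_pos: [491.7, -195.5, 248.0]
tcp_rot: [3.142, -0.0, 2.809]
contact_force: [1.3, 0.8, 1.0]
opening: 0.001
```

Call:
drive_tool(
  deltas=[
    [-1.1,0,0,-0.1],
    [0,0,0,0],
    [0,0,0,0],
  ],
)

```text
clock: 2.35
eef_pos: [501.7, -197.3, 247.6]
tcp_rot: [3.141, -0.001, 2.907]
contact_force: [-0.3, 0.4, -1.0]
opening: 0.001
```

Call:
drive_tool(
  deltas=[
    [0,0,2.5,0],
    [0,0,2.5,0],
    [0,0,2.5,0],
    [0,0,2.5,0],
    [0,0,2.5,0],
    [0,0,2.0,0],
    [0,0,1.5,0],
    [0,0,1.1,0],
    [0,0,0,0],
    [0,0,0,0],
  ],
)

```text
clock: 3.18
eef_pos: [501.7, -196.6, 77.3]
tcp_rot: [3.141, -0.001, 2.909]
contact_force: [-1.5, -0.1, 0.2]
opening: 0.001
```

```bash
python3 - <<'E'
from h import *
p,_=grab('side','s2.png'); q,_=grab('top','t2.png')
b=cv2.imread('pics/side1.png')
a=cv2.resize(cv2.imread('pics/t2.png')[195:295,310:420],(440,400),interpolation=cv2.INTER_CUBIC); b=cv2.resize(cv2.imread('pics/s2.png')[170:270,150:240],(360,400),interpolation=cv2.INTER_CUBIC)
cv2.imwrite('pics/c2.png',np.hstack([a,b])); print(r.sense()['eef_pos'],r.sense()['qpos'])
E
```

```text
[ 502.65218456 -197.23817402   78.32818685] [-3.76723921e-01  4.47919917e-01  1.94530423e+00  3.12612089e-05
  7.46990676e-01 -1.71555177e+00]
```

View pics/c2.png

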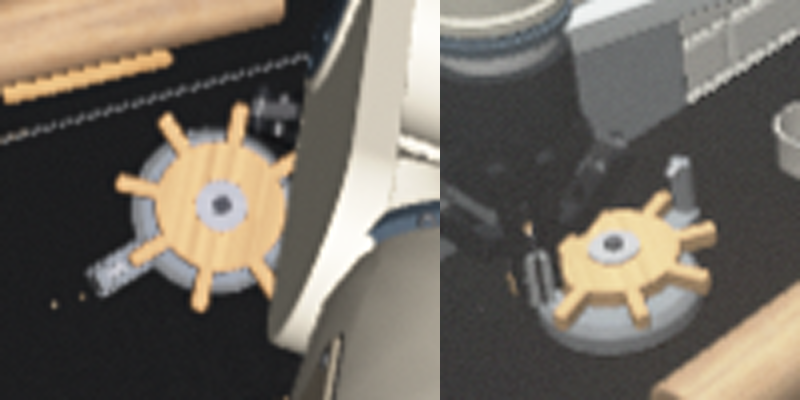

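Call:
drive_tool(
  deltas=[
    [0.4,0,0,0],
    [0.4,0,0,0],
    [0.4,0,0,0],
    [0.4,0,0,0],
    [0.3,0,0,0],
    [0.3,0,0,0],
    [0,0,0,0],
  ],
)

```text
clock: 3.87
eef_pos: [479.9, -192.1, 77.3]
tcp_rot: [3.142, -0.001, 2.91]
contact_force: [0.1, -0.5, -0.7]
opening: 0.001
```

Call:
drive_tool(
  deltas=[
    [0.216,-0.085,0,0.04],
    [0.216,-0.085,0,0.04],
    [0.216,-0.085,0,0.04],
    [0.216,-0.085,0,0.04],
    [0.216,-0.085,0,0.04],
    [0.216,-0.085,0,0.04],
    [0.216,-0.085,0,0.04],
    [0.216,-0.085,0,0.04],
    [0.216,-0.085,0,0.04],
    [0.216,-0.085,0,0.04],
    [0,0,0,0],
  ],
)

```text
clock: 4.78
eef_pos: [457.6, -191.5, 77.3]
tcp_rot: [-3.142, 0.0, 2.508]
contact_force: [-0.1, -1.9, -0.4]
opening: 0.002
```

```bash
python3 - <<'E'
from h import *
grab('side','s3.png'); grab('top','t3.png')
a=cv2.resize(cv2.imread('pics/t3.png')[195:295,310:420],(440,400),interpolation=cv2.INTER_CUBIC); b=cv2.resize(cv2.imread('pics/s3.png')[170:270,150:240],(360,400),interpolation=cv2.INTER_CUBIC)
cv2.imwrite('pics/c3.png',np.hstack([a,b])); print(r.sense()['eef_pos'],r.sense()['contact_force'])
E
```

```text
[ 457.9090816  -191.58503479   77.35454465] [-0.0718181  -0.78224978  0.23395391]
```

View pics/c3.png

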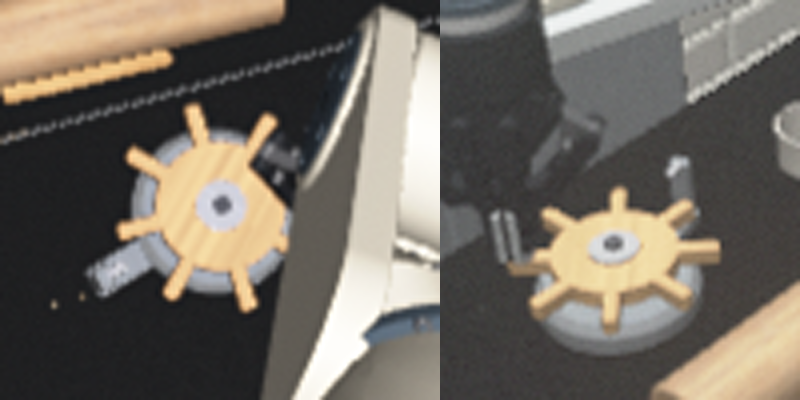

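Call:
drive_tool(
  deltas=[
    [0.216,-0.085,0,0.04],
    [0.216,-0.085,0,0.04],
    [0.216,-0.085,0,0.04],
    [0.216,-0.085,0,0.04],
    [0.216,-0.085,0,0.04],
    [0.216,-0.085,0,0.04],
    [0.216,-0.085,0,0.04],
    [0.216,-0.085,0,0.04],
    [0.216,-0.085,0,0.04],
    [0.216,-0.085,0,0.04],
    [0,0,0,0],
    [0,0,0,0],
  ],
)

```text
clock: 5.88
eef_pos: [436.9, -181.6, 77.3]
tcp_rot: [3.142, -0.0, 2.112]
contact_force: [-0.8, -0.2, 0.1]
opening: 0.002
```

Call:
drive_tool(
  deltas=[
    [0.216,-0.085,0,0.04],
    [0.216,-0.085,0,0.04],
    [0.216,-0.085,0,0.04],
    [0.216,-0.085,0,0.04],
    [0.216,-0.085,0,0.04],
    [0.216,-0.085,0,0.04],
    [0.216,-0.085,0,0.04],
    [0.216,-0.085,0,0.04],
    [0.216,-0.085,0,0.04],
    [0.216,-0.085,0,0.04],
    [0,0,0,0],
    [0,0,0,0],
  ],
)

```text
clock: 6.88
eef_pos: [421.5, -164.6, 77.3]
tcp_rot: [3.141, 0.0, 1.712]
contact_force: [0.3, -1.4, -0.3]
opening: -0.001
```

```bash
python3 - <<'E'
from h import *
grab('side','s4.png'); grab('top','t4.png')
a=cv2.resize(cv2.imread('pics/t4.png')[195:295,310:420],(440,400),interpolation=cv2.INTER_CUBIC); b=cv2.resize(cv2.imread('pics/s4.png')[170:270,150:240],(360,400),interpolation=cv2.INTER_CUBIC)
cv2.imwrite('pics/c4.png',np.hstack([a,b])); p=r.sense()['eef_pos']; print(p,r.sense()['contact_force'],np.hypot(p[0]-470.2,p[1]+135.6),r.sense()['qpos'][5])
E
```

```text
[ 421.49706784 -164.68215601   77.29608091] [-0.16914892 -1.73572648  0.65823565] 56.7251919235769 -0.5166980720976784
```

View pics/c4.png

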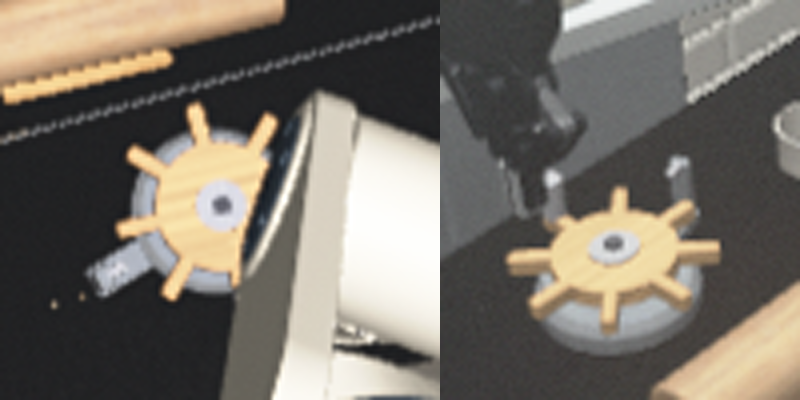

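Call:
drive_tool(
  deltas=[
    [0.216,-0.085,0,0.04],
    [0.216,-0.085,0,0.04],
    [0.216,-0.085,0,0.04],
    [0.216,-0.085,0,0.04],
    [0.216,-0.085,0,0.04],
    [0.216,-0.085,0,0.04],
    [0.216,-0.085,0,0.04],
    [0.216,-0.085,0,0.04],
    [0.216,-0.085,0,0.04],
    [0.216,-0.085,0,0.04],
    [0,0,0,0],
    [0,0,0,0],
  ],
)

```text
clock: 7.98
eef_pos: [413.9, -142.8, 77.3]
tcp_rot: [3.141, -0.0, 1.312]
contact_force: [0.6, -0.6, 0.1]
opening: 0.0
```

Call:
drive_tool(
  deltas=[
    [0.216,-0.085,0,0.04],
    [0.216,-0.085,0,0.04],
    [0.216,-0.085,0,0.04],
    [0.216,-0.085,0,0.04],
    [0.216,-0.085,0,0.04],
    [0.216,-0.085,0,0.04],
    [0.216,-0.085,0,0.04],
    [0.216,-0.085,0,0.04],
    [0.216,-0.085,0,0.04],
    [0.216,-0.085,0,0.04],
    [0,0,0,0],
  ],
)

```text
clock: 8.9
eef_pos: [415.3, -119.7, 77.3]
tcp_rot: [-3.141, 0.0, 0.91]
contact_force: [-0.8, -0.6, 0.6]
opening: 0.001
```

Call:
drive_tool(
  deltas=[
    [0.216,-0.085,0,0.04],
    [0.216,-0.085,0,0.04],
    [0.216,-0.085,0,0.04],
    [0.216,-0.085,0,0.04],
    [0.216,-0.085,0,0.04],
    [0.216,-0.085,0,0.04],
    [0,0,0,0],
    [0,0,0,0],
    [0,0,0,0],
  ],
)

```text
clock: 9.65
eef_pos: [420.5, -107.0, 77.3]
tcp_rot: [-3.142, 0.0, 0.672]
contact_force: [-0.1, -0.7, 0.1]
opening: 0.002
```

```bash
python3 - <<'E'
from h import *
grab('side','s5.png'); grab('top','t5.png')
a=cv2.resize(cv2.imread('pics/t5.png')[195:295,310:420],(440,400),interpolation=cv2.INTER_CUBIC); b=cv2.resize(cv2.imread('pics/s5.png')[170:270,150:240],(360,400),interpolation=cv2.INTER_CUBIC)
cv2.imwrite('pics/c5.png',np.hstack([a,b]))
E
```

```text
(no output)
```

View pics/c5.png

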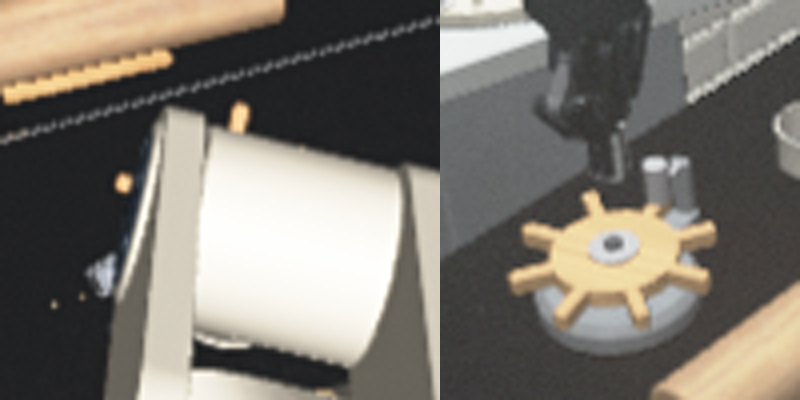

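Call:
drive_tool(
  deltas=[
    [-0.8,0,0,0],
    [-0.8,0,0,0],
    [0,0,-2,0],
    [0,0,-3,0],
    [0,0,-3,0],
    [0,0,-3,0],
    [0,0,-3,0],
    [0,0,-3,0],
    [0,0,0,0],
  ],
)

```text
clock: 10.5
eef_pos: [409.9, -118.0, 252.3]
tcp_rot: [3.135, -0.005, 0.67]
contact_force: [1.4, -0.1, 0.5]
opening: 0.003
```

Call:
drive_tool(
  deltas=[
    [0,-3,0,0],
    [0,-3,0,0],
    [-2,-2,0,0],
    [-2,-2,0,0],
    [-3,0,0,0],
    [-3,0,0,0],
    [-3,0,0,0],
    [-3,0,0,0],
    [-3,0,0,0],
    [0,0,0,0],
    [0,0,0,0],
  ],
)

```text
clock: 11.42
eef_pos: [195.3, -157.1, 246.9]
tcp_rot: [3.142, -0.0, 0.664]
contact_force: [0.7, 0.3, -0.6]
opening: 0.0
```

```bash
python3 - <<'E'
from h import *
grab('side','s6.png'); grab('top','t6.png')
a=cv2.resize(cv2.imread('pics/t6.png')[195:295,310:420],(440,400),interpolation=cv2.INTER_CUBIC); b=cv2.resize(cv2.imread('pics/s6.png')[170:270,150:240],(360,400),interpolation=cv2.INTER_CUBIC)
cv2.imwrite('pics/c6.png',np.hstack([a,b])); print(r.sense()['eef_pos'])
E
```

```text
[ 196.83828464 -156.23409154  247.04520182]
```

View pics/c6.png

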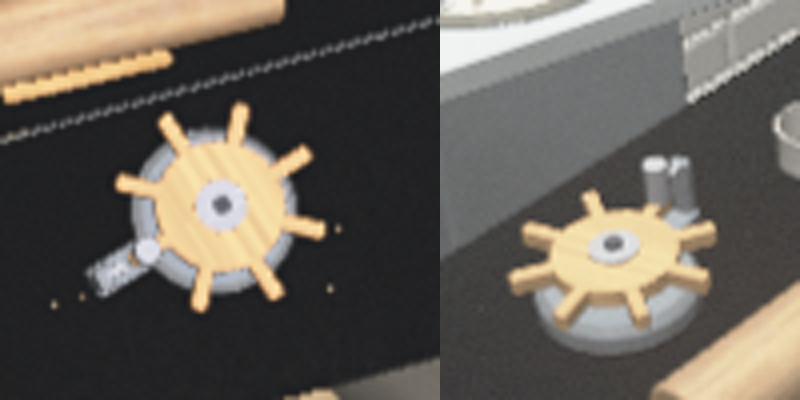

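View pics/t6.png

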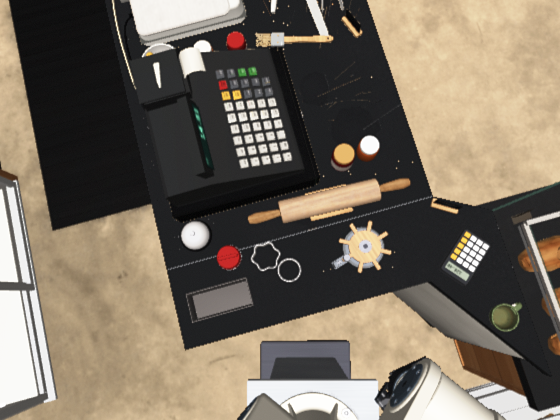

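The stud stands at the pointer (crop pixel 147,250, in line with the hub at 221,205 and the post at 108,272). Neither the base nor the bystanders have moved.

```bash
python3 -c "
from rig import job; print(job.sign_off())"
```

```text
the job is handed in; nothing more can be done
None
```

The tally is back at its start mark, and I have handed the job in at about 11.5 s on the robot's clock. With the gripper shut, a fingertip pushed the stud gently clockwise through three clicks. The detent pulled the stud the last few degrees into place at the pointer, ahead of the finger, and I then backed off and lifted clear.

- **Wheel position:** the last pictures show the stud in line between the axle and the pointer. The arms are at the same pixel positions as at the start, so the wheel sits in a click and did not run past.
- **Surroundings:** the tally base, rolling pin, cutters, timer, bell and jars look unmoved compared with the first pictures.
- **Forces:** the readings after each move stayed at about 2 N or less, which is close to the sensor noise.

No check failed. The top and side cameras placed the wheel centre and the stud 2 to 3 mm apart, about as expected from the calibration.

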